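# Second, interlocking layer of cartons on the dispatch board

### The arm

A 6-joint arm with a two-finger parallel gripper is mounted at the origin on the work surface. World frame = base frame: x ahead of the robot, y to its left, z up, the work surface at z = 0. Lengths are in m, angles in rad, forces in N, time in s.
With the tool pointing down it reaches from about 0.375 to 0.975 m from the base axis. Payload 3.8 kg.
Tool frame: the origin (TCP) lies midway between the tips of the shut fingers; the grasp point (between the pads) lies 19 mm behind it; z points along the fingers, y is the line along which they close (so a half turn about z gives the same grasp; the last joint's range is limited). The gripper opens to 88 mm and grips with 3 to 60 N. Pads are 18 mm wide; open, the fingers measure 123 mm over their backs; the gripper's body (75 mm by 187 mm) begins 45 mm behind the grasp point.
Start: joints at [-0.037, 0.264, 1.604, -0, 1.274, -0.037], TCP at [0.675, -0, 0.239] pointing down, gripper open.
Joint ranges: [-2.63, 2.63], [-0.94, 2.18], [0.31, 2.57], [-1.31, 4.45], [0, 2.66], [-2.55, 2.55]. Speed limits (rad/s): [2.57, 2.57, 3.14, 3.14, 3.14, 3.14].

### API

Orientations are given as a rotation vector (axis times angle).
In Python, from cell import manip, inverse_kinematics, cams, order gives the robot as it stands. Calls block until the motion is done:
- manip.move_pose(position, orientation): joint-space move of the TCP to a pose.
- manip.move_linear(position, rate=0.15, rot=None): straight line of the TCP; rot=None keeps the orientation; rate is the mean speed in m/s.
- manip.set_joints(angles): joint-space move.
- manip.set_gripper(opening, force=None): finger opening in m; force is the grip in N (None keeps the last); returns when the fingers have stopped.
- manip.dwell(seconds).
- inverse_kinematics(position, orientation): joint angles nearest the present ones, or None.
- manip.state(): the state.
- cams.capture(name): name is "scene" or "side" or "wrist"; returns a dict with "image" (420x560x3 uint8, blue, green, red), "z_map" (420x560 float32, m along the optical axis (not along the pixel's ray), 0 where there is no reading), "intrinsics" (3x3 intrinsics, pixels), "k1" (the pictures are not rectified: a ray, as slopes to the right and down, at radius r is drawn at 1 + k1 r^2 times it, then the intrinsics apply), "position" and "orientation" of the camera in the world; the wrist camera has in their place "T_tool_cam" (4x4, takes a point from camera to tool coordinates, whose origin is the TCP and whose axes are the flange's). Camera axes: x right, y down, z forward; pixel columns grow to the right and rows downward; lengths in m; the calibration is good to about 2 mm. A picture is of the moment at which its call begins: read the wrist's pose just before it.
A pose or a line that the arm cannot do raises manip.IKError and nothing moves.
- order.close_job(): hands the job in; it is judged then, once.
The state is a dict: "clock": time; "joint_pos": joint angles; "joint_velocities": joint speeds; "tau": joint torques, N m; "tool_pos": TCP position; "tcp_rot": TCP orientation; "contact_force": force on the tool from outside, world axes, zero at the start; "moment": the same for the moment, N m; "gripper_width": finger opening in m; "grasp_force": force on a finger pad.
Only numpy, scipy, OpenCV 4.12 (cv2) and the standard library are available. Lean on these libraries where they do the work, as an engineer would, in place of code of your own. Each camera call takes 0.05 s, during which the arm holds its last target. There are 200 camera calls.

### The job

Pack the second layer of the dispatch stack: set the four loose cartons flat on top of the first layer on the carrying board, as a pinwheel that is the mirror image of the one below, so that every carton bridges a joint beneath it and the layer's outer sides line up with those of the first layer. Set the cartons down rather than dropping them, keep the first layer in place, and leave everything else on the bench alone.

Things in the scene. Friction and masses are not known exactly. Their poses are not given: they have to be found in the camera images.
- board_top (a point): centre of the upper face of the square carrying board (pale wood, 212 x 212 mm, does not move, upper face 32 mm above the bench); x and y along its edges, z up. On it lies the first layer: four cartons in a pinwheel 182 mm square centred on this point, 6 mm between neighbours, an open well 70 mm square in the middle, top 48 mm above this point.
- carton1_center (a point): loose carton 1 of 4, lying on the bench: closed kraft carton 120 x 56 x 48 mm, about 0.17 to 0.34 kg, paper tape along its top. This point is its middle, 24 mm above its underside; x along the 120 mm length, y across the 56 mm width, z up. The four are alike and may go to any of the places.
- carton2_center (a point): loose carton 2 of 4, lying on the bench: closed kraft carton 120 x 56 x 48 mm, about 0.17 to 0.34 kg, paper tape along its top. This point is its middle, 24 mm above its underside; x along the 120 mm length, y across the 56 mm width, z up. The four are alike and may go to any of the places.
- carton3_center (a point): loose carton 3 of 4, lying on the bench: closed kraft carton 120 x 56 x 48 mm, about 0.17 to 0.34 kg, paper tape along its top. This point is its middle, 24 mm above its underside; x along the 120 mm length, y across the 56 mm width, z up. The four are alike and may go to any of the places.
- carton4_center (a point): loose carton 4 of 4, lying on the bench: closed kraft carton 120 x 56 x 48 mm, about 0.17 to 0.34 kg, paper tape along its top. This point is its middle, 24 mm above its underside; x along the 120 mm length, y across the 56 mm width, z up. The four are alike and may go to any of the places.
- lower1_center (a point): carton 1 of the first layer, same make and size, at (-31, -63) mm on the board's axes with its length along the board's x; this point is its middle, 24 mm above the board; x along its length, y across, z up. It stays where it is.
- lower2_center (a point): carton 2 of the first layer, same make and size, at (63, -31) mm on the board's axes with its length along the board's y; this point is its middle, 24 mm above the board; x along its length, y across, z up. It stays where it is.
- lower3_center (a point): carton 3 of the first layer, same make and size, at (31, 63) mm on the board's axes with its length along the board's x; this point is its middle, 24 mm above the board; x along its length, y across, z up. It stays where it is.
- lower4_center (a point): carton 4 of the first layer, same make and size, at (-63, 31) mm on the board's axes with its length along the board's y; this point is its middle, 24 mm above the board; x along its length, y across, z up. It stays where it is.
- dish: copper dish, 104 mm across and 26 mm high, holding brass winding keys; origin under its centre; leave alone
- barrel: brass going barrel, a drum 68 mm across on a toothed wheel 94 mm across, 56 mm high with its steel arbor; origin under its centre; leave alone
- anvil: dark iron anvil block 110 x 64 x 58 mm, 2.2 kg; origin under its centre; leave alone
- driver: screwdriver 160 mm long and up to 30 mm thick, with a dark wooden handle, lying on the bench; origin under its middle, x along the blade; leave alone
Things that resemble listed ones, but are neither listed nor needed, are in the scene too. What is shaped like the part that bears carton1_center but orange or turquoise is not meant.

How it is judged:
By the outcome, as a careful person would: the job done as asked, in the order asked, and still so for the second after the job is handed in, with the robot touching nothing.
It also fails if it takes over 72 s, if anything falls off the work surface, if the arm or the gripper's body presses on something with over 40 N, if the wrist force passes 120 N, or if a joint passes its speed limit or range.

## Working session

There is one attempt and no reset: what is moved stays moved. The work goes in short steps, each a Python script; the robot and the scene stay as the last script left them, time stands still between calls to the robot, and variables do not carry over. Pictures are saved under pics/ and viewed, at most 10 in all, crops included, and the job is handed in when it is done.

```bash
ls; mkdir -p pics; cat > h.py <<'E'
import numpy as np, cv2
from scipy.spatial.transform import Rotation as R
from cell import manip, inverse_kinematics, cams, order
def cap(n):
    s=manip.state(); c=cams.capture(n)
    if n=="wrist":
        T=np.eye(4); T[:3,:3]=R.from_rotvec(s["tcp_rot"]).as_matrix(); T[:3,3]=s["tool_pos"]
        c["T"]=T@np.array(c["T_tool_cam"])
    else:
        o=np.array(c["orientation"]); T=np.eye(4)
        T[:3,:3]=o if o.shape==(3,3) else R.from_rotvec(o).as_matrix(); T[:3,3]=c["position"]; c["T"]=T
    return c
def slopes(c,uv):
    K=np.array(c["intrinsics"]); d=np.array([c["k1"],0,0,0,0],float)
    return cv2.undistortPoints(np.array(uv,float).reshape(-1,1,2),K,d).reshape(-1,2)
def onplane(c,uv,z):
    s=slopes(c,uv); d=np.c_[s,np.ones(len(s))]@c["T"][:3,:3].T; o=c["T"][:3,3]
    return o+d*((z-o[2])/d[:,2])[:,None]
def cloud(c):
    h,w=c["z_map"].shape; v,u=np.mgrid[:h,:w]
    s=slopes(c,np.c_[u.ravel(),v.ravel()]); p=np.c_[s,np.ones(len(s))]*c["z_map"].reshape(-1,1)
    P=(p@c["T"][:3,:3].T+c["T"][:3,3]); P[c["z_map"].ravel()==0]=np.nan
    return P.reshape(h,w,3)
E
python3 - <<'E'
from h import *
a=cap("scene");b=cap("side")
cv2.imwrite("pics/scene.png",a["image"]);cv2.imwrite("pics/side.png",b["image"])
for c in(a,b):print(c["orientation"],c["position"],c["k1"],c["intrinsics"])
print(manip.state())
E
```

```text
pics
[-1.48379236 -2.18569039  0.81690141] [1.32792717 0.33696346 1.05586154] 0.007418938280662187 [[405.44184139   0.         275.49145661]
 [  0.         405.44184139 210.39948453]
 [  0.           0.           1.        ]]
[-2.0507401   0.65019383 -0.34526653] [-0.01759723 -0.79995046  0.69939782] -0.0947806219180348 [[407.66122259   0.         273.94106352]
 [  0.         407.66122259 205.65549613]
 [  0.           0.           1.        ]]
{'clock': 0.1, 'joint_pos': array([-3.69299238e-02,  2.64666343e-01,  1.60523188e+00, -5.54808346e-05,
        1.27370320e+00, -3.68805374e-02]), 'joint_velocities': array([ 0.00128611, -0.00233531, -0.00204629, -0.00089523, -0.00048477,
        0.00019819]), 'tau': array([ 2.09863060e-04, -5.03614998e+01, -3.58072400e+01,  7.29403482e-02,
        2.32994242e-02, -8.27531630e-05]), 'tool_pos': array([ 6.74357382e-01, -1.63691652e-05,  2.37523244e-01]), 'tcp_rot': array([-2.22046242e+00, -2.22038894e+00,  2.20736543e-03]), 'contact_force': array([-0.75766644,  0.07454625,  0.21987721]), 'moment': array([-0.0095103 ,  0.024213  , -0.00743371]), 'grasp_force': 0.0, 'gripper_width': 0.08775517109630193}
```

View pics/scene.png

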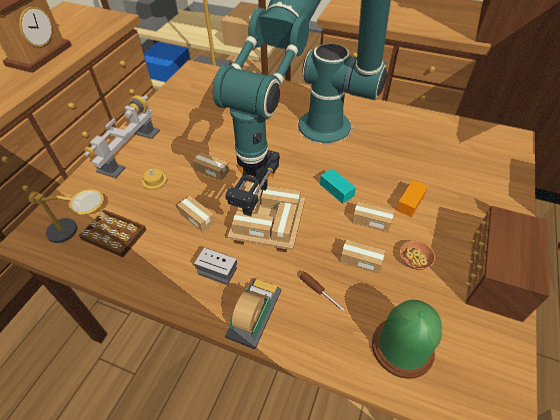

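View pics/side.png

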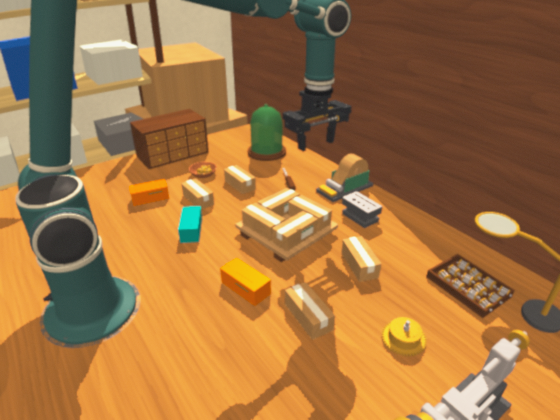

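The scene view shows four loose kraft cartons at about (211,166), (194,213), (374,217) and (363,256), and the first layer on the board at (268,215). Lookalikes are orange at (410,198), turquoise at (338,185), and another orange one, hidden here, at side (246,280). Next I measure top faces by height.

```bash
cat >> h.py <<'E'
def blobs(P,img,zlo,zhi,amin=1500,box=(0.2,-0.6,1.1,0.6)):
    """top-face blobs in a height band: 1 mm plan raster -> minAreaRect"""
    m=(P[...,2]>zlo)&(P[...,2]<zhi)&(P[...,0]>box[0])&(P[...,0]<box[2])&(P[...,1]>box[1])&(P[...,1]<box[3])
    q=P[m]; col=img[m].astype(float)
    ij=((q[:,:2]-np.array(box[:2]))*1000).astype(int)
    g=np.zeros((int((box[2]-box[0])*1000)+2,int((box[3]-box[1])*1000)+2),np.uint8); g[ij[:,0],ij[:,1]]=255
    g=cv2.morphologyEx(g,cv2.MORPH_CLOSE,np.ones((5,5)))
    g=cv2.morphologyEx(g,cv2.MORPH_OPEN,np.ones((9,9)))
    n,l,st,_=cv2.connectedComponentsWithStats(g); out=[]
    for k in range(1,n):
        if st[k,4]<amin: continue
        i,j=np.nonzero(l==k); (cx,cy),(w,h),a=cv2.minAreaRect(np.c_[i,j].astype(np.float32))
        if w<h: w,h,a=h,w,a+90
        sel=l[ij[:,0],ij[:,1]]==k
        out.append((round(cx/1000+box[0],4),round(cy/1000+box[1],4),round((a+90)%180-90,1),round(w+1),round(h+1),round(float(np.median(q[sel,2])),4),np.median(col[sel],0).astype(int)))
    return out
E
python3 - <<'E'
from h import *
for n in("scene","side"):
    c=cap(n);P=cloud(c);print(n)
    for lo,hi in((.038,.06),(.07,.092),(.024,.04)):
        print(lo)
        for b in blobs(P,c["image"],lo,hi):print(b)
E
```

```text
scene
0.038
(0.5961, 0.3331, -74.6, 61, 56, 0.0473, array([112, 169, 210]))
(0.7915, -0.0875, -90.0, 108, 60, 0.0565, array([187, 193, 200]))
0.07
(0.6265, -0.016, -90.0, 69, 50, 0.0789, array([198, 221, 221]))
0.024
side
0.038
(0.3395, -0.1531, -78.2, 123, 58, 0.0464, array([ 10, 190, 247]))
(0.4047, -0.314, 84.4, 123, 58, 0.0462, array([ 94, 154, 196]))
(0.6093, -0.2852, -46.8, 69, 41, 0.0456, array([106, 196, 243]))
(0.6283, -0.2375, -78.4, 81, 50, 0.0462, array([114, 202, 244]))
0.07
0.024
(0.5285, -0.485, 0.0, 68, 67, 0.0322, array([ 51, 209, 246]))
```

```bash
sed -i 's/np.ones((5,5))/np.ones((11,11))/' h.py
python3 - <<'E'
from h import *
for n in("scene","side","wrist"):
    c=cap(n);P=cloud(c);print(n)
    if n=="wrist": cv2.imwrite("pics/wrist0.png",c["image"]); print(np.array(c["T_tool_cam"]).round(4),c["k1"],c["intrinsics"][0])
    for lo,hi in((.038,.06),(.07,.092),(.024,.04)):
        print(lo)
        for b in blobs(P,c["image"],lo,hi):print(b)
E
```

```text
scene
0.038
(0.3012, 0.4035, -12.1, 125, 57, 0.0476, array([ 22, 143, 227]))
(0.3361, 0.1508, 60.3, 124, 61, 0.0471, array([171, 183,  36]))
(0.407, -0.3105, 83.0, 122, 61, 0.0461, array([ 86, 121, 154]))
(0.4307, 0.2994, -88.7, 120, 59, 0.0472, array([112, 168, 209]))
(0.5937, 0.3046, -88.9, 120, 58, 0.0472, array([112, 169, 209]))
(0.6283, -0.2498, 68.9, 123, 58, 0.0467, array([112, 169, 210]))
(0.791, -0.088, -90.0, 111, 63, 0.0564, array([187, 193, 201]))
0.07
(0.5585, -0.0205, 8.9, 186, 184, 0.0789, array([112, 169, 210]))
0.024
(0.5598, -0.0201, 9.4, 215, 213, 0.0311, array([119, 170, 209]))
(0.53, -0.4805, -90.0, 66, 65, 0.0319, array([ 78, 169, 210]))
(0.5396, -0.0294, -81.9, 62, 39, 0.0311, array([116, 166, 205]))
(0.8075, 0.071, -90.0, 63, 48, 0.0273, array([ 85, 174, 209]))
side
0.038
(0.2995, 0.4005, -12.3, 121, 62, 0.0476, array([ 10, 154, 247]))
(0.3352, 0.1483, 59.4, 125, 58, 0.0469, array([198, 222,  10]))
(0.3399, -0.1529, -78.3, 125, 59, 0.0462, array([ 10, 189, 247]))
(0.4048, -0.3137, 83.9, 124, 58, 0.0462, array([ 90, 147, 191]))
(0.4294, 0.2965, -88.3, 123, 57, 
[... 516 characters left out ...]
.540e-01 -2.998e-01  7.660e-02]
 [ 1.000e+00 -2.000e-04  5.000e-04  1.100e-03]
 [-6.000e-04 -2.998e-01  9.540e-01 -1.456e-01]
 [ 0.000e+00  0.000e+00  0.000e+00  1.000e+00]] -0.03533081339335531 [370.30194329   0.         279.74483643]
0.038
(0.6295, -0.246, 0.0, 70, 49, 0.0476, array([ 94, 147, 189]))
(0.7905, -0.09, -90.0, 111, 62, 0.0577, array([156, 168, 180]))
(0.8315, 0.068, -90.0, 65, 34, 0.043, array([ 57,  90, 122]))
0.07
(0.5589, -0.0226, 8.9, 185, 184, 0.0795, array([ 94, 147, 190]))
0.024
(0.5595, -0.0221, -80.8, 213, 213, 0.0315, array([101, 149, 191]))
(0.5525, -0.0273, -82.6, 67, 61, 0.0315, array([ 70, 107, 142]))
(0.809, 0.0685, -90.0, 66, 51, 0.0255, array([ 74, 146, 189]))
```

View pics/wrist0.png

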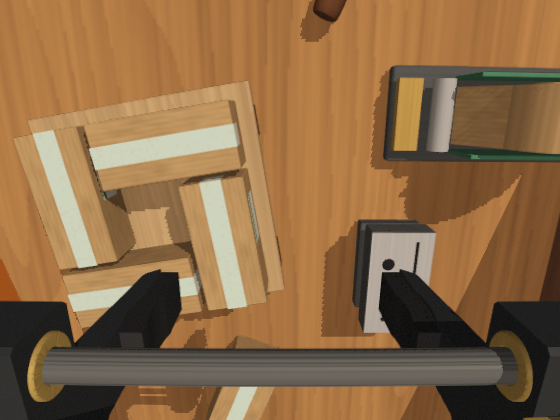

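The wrist view shows the first layer centred near (150,205) with its open well, and the board edges clear. All views agree to about 2 mm: board at (0.559, -0.022), yaw 9°. The chosen cartons are the kraft-coloured blobs. The orange ones at (0.30,0.40) and (0.34,-0.15) and the turquoise at (0.336,0.15) are rejected on colour. I'll go over the first carton and take the check crop there.

```bash
cat >> h.py <<'E'
BC=np.array([0.5588,-0.0218]); BY=np.radians(9.0)
SPOTS=[((31,-63),0),((63,31),90),((-31,63),0),((-63,-31),90)]
def rv(t):
    c,s=np.cos(t),np.sin(t)
    return R.from_matrix(np.array([[c,s,0],[s,-c,0],[0,0,-1]])).as_rotvec()
def best(p,t):
    q0=manip.state()["joint_pos"]; o=[]
    for a in (t,t+np.pi):
        q=inverse_kinematics(p,rv(a))
        if q is not None: o.append((max(np.abs(np.array(q)-q0).max(),3*(abs(q[5])>2.4)),a))
    return min(o)[1]
def line(p,rate=0.15,fix=False):
    p=np.array(p,float); manip.move_linear(p,rate=rate)
    if fix:
        e=p-manip.state()["tool_pos"]
        if np.abs(e).max()>3e-4: manip.move_linear(p+np.clip(e,-.004,.004),rate=0.05)
HT=0.22
def over(xy,t):
    p=[*xy,HT]; a=best(p,t); manip.move_pose(p,rv(a)); return a
def look(xy,lo=.038,hi=.06,save=None):
    c=cap("wrist"); P=cloud(c)
    if save: cv2.imwrite(save,c["image"])
    b=blobs(P,c["image"],lo,hi); return min(b,key=lambda r:np.hypot(r[0]-xy[0],r[1]-xy[1]))
def grasp(xy,t,off):
    """t: tool yaw; off: grip point along tool x from carton centre"""
    u=np.array([np.cos(t),np.sin(t)]); g=np.array(xy)+off*u
    p=[*g,HT]; manip.move_linear(p,rate=.2,rot=rv(t)) 
    line([*g,.06],.25); line([*g,.009],.08,fix=True)
    manip.set_gripper(0.04,force=30); s=manip.state(); print("grip",s["gripper_width"],s["grasp_force"],s["tool_pos"])
    manip.move_linear([*g,HT],rate=.2)
E
python3 - <<'E'
from h import *
manip.set_gripper(0.082)
a=over((0.6278,-0.251),np.radians(69.3)); s=manip.state()
print(np.degrees(a),s["clock"],s["tool_pos"],s["joint_pos"][5]); print(look((0.6278,-0.251),save="pics/c1.png"))
E
```

```text
69.3 1.6583 [ 0.628205   -0.250046    0.22013922] -0.05587913289919123
(0.6291, -0.2511, 69.3, 122, 58, 0.0476, array([ 99, 153, 196]))
```

View pics/c1.png

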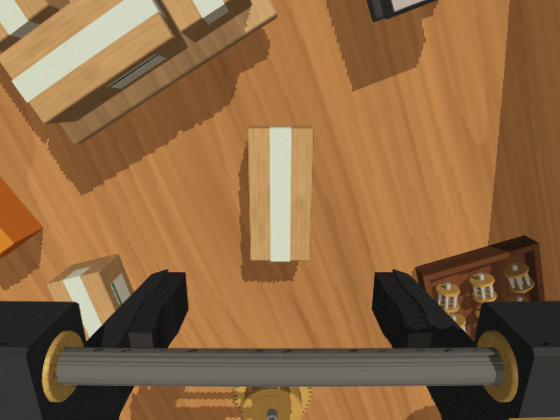

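The crop shows the kraft carton with its paper tape at (281,195), squarely between the open fingers with nothing in the way. I'll pick it up and place it.

```bash
cat >> h.py <<'E'
RB=np.array([[np.cos(BY),-np.sin(BY)],[np.sin(BY),np.cos(BY)]])
def place(k,off=0,t=None):
    xy,d=SPOTS[k]; c=BC+RB@(np.array(xy)/1000); th=BY+np.radians(d)
    if t is None: t=best([*c,HT],th)
    g=c+off*np.array([np.cos(t),np.sin(t)])
    manip.move_pose([*g,HT],rv(t)); z0=.080+.009
    line([*g,z0+.03],.2); line([*g,z0+.004],.08,fix=True)
    manip.dwell(.1); f0=manip.state()["contact_force"][2]; cmd=z0+.004
    for i in range(10):
        cmd-=.001; manip.move_linear([*g,cmd],rate=.03); df=manip.state()["contact_force"][2]-f0
        if abs(df)>3: break
    s=manip.state(); print("down",cmd,df,s["tool_pos"],g,np.degrees(t))
    manip.set_gripper(.074); manip.move_linear([*g,z0+.06],rate=.15); manip.move_linear([*g,HT+.03],rate=.3)
    s=manip.state(); print("clock",s["clock"]); return c
def job(xy,deg,k):
    over(xy,np.radians(deg)); b=look(xy); print(b)
    q=R.from_rotvec(manip.state()["tcp_rot"]).as_matrix()[:2,0]; t=np.arctan2(q[1],q[0])
    bt=np.radians(b[2]); bt+=np.pi*np.round((t-bt)/np.pi)
    off=0.;tp=None
    if k==3:
        tp=BY+np.pi/2; off=.018
        if inverse_kinematics([*BC,HT],rv(tp)) is None: tp-=np.pi; off=-off
    manip.set_gripper(.082); grasp(b[:2],bt,off)
    return place(k,off,tp)
E
python3 - <<'E'
from h import *
c=job((0.6278,-0.251),69.3,0)
manip.dwell(.1);print(c,look(c,.118,.14,save="pics/p1.png"),look(BC,.07,.092))
E
```

```text
(0.629, -0.2516, 69.3, 123, 58, 0.0476, array([ 99, 153, 196]))
grip 0.05557956033168842 30.000093667767942 [ 0.62908438 -0.25162984  0.00950242]
down 0.089 4.114951848558654 [ 0.59955565 -0.07924329  0.08948628] [ 0.59927371 -0.0791749 ] 9.0
clock 10.925
[ 0.59927371 -0.0791749 ] (0.6014, -0.0805, 9.0, 123, 58, 0.1275, array([ 91, 142, 185])) (0.5615, 0.0079, 8.9, 170, 124, 0.0796, array([ 90, 142, 185]))
```

View pics/p1.png

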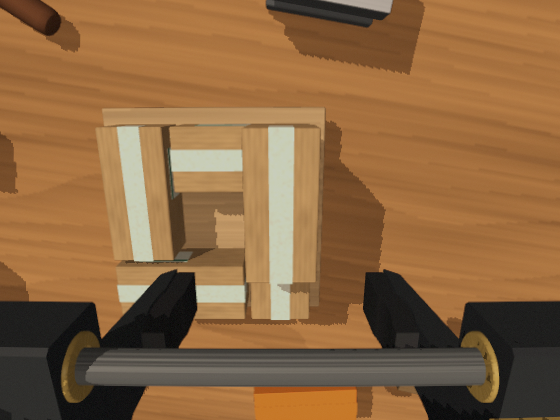

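The picture shows the first carton lying flat at (281,205) on the right side of the stack, bridging the joint. I'll check its outer edges against the layer below in one image, then continue.

```bash
cat >> h.py <<'E'
def edges():
    c=cap("wrist"); P=cloud(c); b=(P[...,:2]-BC)@RB*1000; z=P[...,2]
    near=(np.abs(b)<120).all(-1)
    f=lambda m:[round(float(v),1) for v in (*np.percentile(b[m&near],.5,axis=0),*np.percentile(b[m&near],99.5,axis=0))]
    lo=(z>.074)&(z<.085); up=(z>.122)&(z<.134); bd=(z>.026)&(z<.036)
    return dict(lower=f(lo),upper=f(up),board=f(bd))
E
python3 - <<'E'
from h import *
manip.move_pose([*(BC+np.array([.0,-.0])),.29],rv(BY)); manip.dwell(.2); print(edges(), manip.state()["clock"])
manip.move_pose([*(BC+np.array([.0,-.0])),.29],rv(BY+np.pi/2)); manip.dwell(.2); print(edges(), manip.state()["clock"])
E
```

```text
{'lower': [-88.9, -88.9, 90.9, 89.8], 'upper': [-25.0, -91.8, 93.0, -36.2], 'board': [-98.5, -105.1, 106.3, 105.2]} 11.7917
{'lower': [-89.4, -88.0, 90.8, 90.3], 'upper': [-26.4, -91.1, 92.4, -35.9], 'board': [-104.8, -78.9, 106.3, 105.0]} 13.4417
```

Carton 1 is about 1.5 mm off the layer below, which is fine. I'll apply the small board and grasp corrections and carry on with the next two.

```bash
sed -i 's/^BC=np.array.*/BC=np.array([0.5594,-0.0209]); BY=np.radians(9.0)/' h.py
sed -i 's/grasp(b\[:2\],bt,off)/grasp(np.array(b[:2])+.0012*np.array([np.cos(bt),np.sin(bt)]),bt,off)/' h.py
python3 - <<'E'
from h import *
job((0.593,0.303),-89.8,1)
job((0.430,0.298),-88.5,2)
manip.move_pose([*BC,.29],rv(BY)); manip.dwell(.2); cv2.imwrite("pics/p3.png",cap("wrist")["image"]); print(edges(), manip.state()["clock"])
E
```

```text
(0.5942, 0.3039, -88.4, 121, 57, 0.0476, array([ 99, 153, 196]))
grip 0.055764733979629395 30.00023553147912 [0.59436305 0.30525713 0.00954728]
down 0.089 3.271290596675877 [0.61701982 0.01959798 0.08950094] [0.6167749  0.01957371] 99.0
clock 23.7167
(0.4293, 0.2977, -87.9, 122, 58, 0.0476, array([ 94, 147, 190]))
grip 0.05574542578304141 29.99836066737771 [0.42939773 0.29906588 0.00938192]
down 0.088 9.885051431181974 [0.51920999 0.03650345 0.08935463] [0.51892629 0.0364749 ] 9.0
clock 34.225
{'lower': [-90.0, -91.3, 84.0, 58.5], 'upper': [-86.2, -92.0, 92.2, 88.5], 'board': [-99.4, -106.1, 105.5, 101.2]} 34.9417
```

View pics/p3.png

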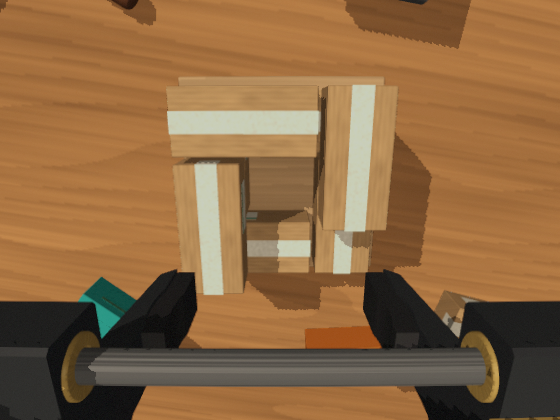

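Cartons 1 to 3 lie flat at (357,158), (243,120) and (208,228), and the free place is at the lower right. I'll place the fourth with an offset grip, then review from two directions.

```bash
python3 - <<'E'
from h import *
job((0.406,-0.3125),83.7,3)
for d in (0,90,-90):
    t=BY+np.radians(d)
    if inverse_kinematics([*BC,.31],rv(t)) is None: continue
    manip.move_pose([*BC,.31],rv(t)); manip.dwell(.2); c=cap("wrist"); P=cloud(c)
    cv2.imwrite(f"pics/e{d}.png",c["image"])
    b=(P[...,:2]-BC)@RB*1000; z=P[...,2]; up=(z>.122)&(z<.134)
    def rng(m,ax): return np.percentile(b[m][:,ax],[.5,99.5]).round(1)
    B=lambda x0,x1,y0,y1: up&(b[...,0]>x0)&(b[...,0]<x1)&(b[...,1]>y0)&(b[...,1]<y1)
    print(d,manip.state()["clock"],"Ax?",rng(B(-32,110,-85,-45),0),"Ay",rng(B(-15,85,-110,-20),1),
      "Bx",rng(B(20,110,-15,80),0),"By",rng(B(45,85,-32,110),1),
      "Cx",rng(B(-110,32,45,85),0),"Cy",rng(B(-85,15,20,110),1),
      "Dx",rng(B(-110,-20,-80,15),0),"Dy",rng(B(-85,-45,-110,32),1))
E
```

```text
(0.407, -0.3136, 83.4, 122, 58, 0.0476, array([ 94, 146, 189]))
grip 0.05564068889098021 29.99233927577734 [ 0.40927196 -0.29464301  0.00935388]
down 0.089 5.706250952304535 [ 0.49942957 -0.04362361  0.08936171] [ 0.49920928 -0.04359532] 99.0
clock 45.3167
0 47.0083 Ax? [-25.9  92.2] Ay [-92.7 -20.6] Bx [20.3 92.1] By [-29.4  88.9] Cx [-88.8  30.8] Cy [20.5 89.2] Dx [-88.8 -20.7] Dy [-91.9  27.3]
90 48.6583 Ax? [-27.2  91.9] Ay [-92.1 -20.4] Bx [20.5 91.9] By [-29.   89.4] Cx [-88.8  29.9] Cy [20.8 89.3] Dx [-89.4 -20.7] Dy [-90.9  28. ]
-90 49.1583 Ax? [-27.1  92. ] Ay [-92.  -20.8] Bx [20.5 91.8] By [-28.9  89.4] Cx [-88.7  30. ] Cy [20.8 89.3] Dx [-89.3 -20.7] Dy [-91.  28.]
```

View pics/e0.png

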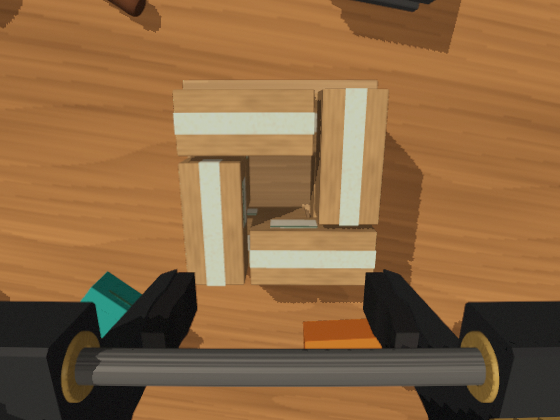

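All four cartons lie flat as the mirrored pinwheel, centred at about (280,185). Their outer edges are within about 2 mm of nominal, and the robot is clear.

```bash
python3 - <<'E'
from h import *
print(order.close_job(), manip.state()["clock"])
E
```

```text
the job is handed in; nothing more can be done
the job is handed in; nothing more can be done
```

The second layer is packed as the mirrored pinwheel, with outer sides within about 2 mm of the first layer by wrist-camera measurement; the job was handed in at about 49 s on the robot clock, and no verdict came back.

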